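Unstack the pantry tins onto their own coasters

ROBOT

A 7-joint arm with a two-finger parallel gripper is mounted at the origin on the work surface. World frame = base frame: x ahead of the robot, y to its left, z up, the work surface at z = 0. Lengths are in mm, angles in rad, forces in N, time in s.
With the tool pointing down it reaches from about 425 to 875 mm from the base axis. Payload 4.7 kg.
Tool frame: the origin (TCP) lies at the very end of the fingers, on their centre line; the grasp point (between the pads) lies 19 mm behind it; z points along the fingers, y is the line along which they close (so a half turn about z gives the same grasp; the last joint's range is limited). The gripper opens to 87 mm and grips with 3 to 60 N. Pads are 19 mm wide; open, the fingers measure 117 mm over their backs; the gripper's body (75 mm by 190 mm) begins 51 mm behind the grasp point.
Start: joints at [1.352, 0.321, -0.07, 1.45, 0.023, 1.371, -0.057], TCP at [149.935, -632.491, 222.587] pointing down, gripper open.
Joint ranges: [-2.86, 2.86], [-0.3, 2.09], [-1.38, 1.24], [0.06, 2.45], [-1.56, 4.7], [0.09, 2.05], [-2.69, 2.69]. Speed limits (rad/s): [2.57, 2.57, 3.14, 3.14, 3.14, 3.14, 3.14].

INTERFACE

Orientations are given as a unit quaternion [w, x, y, z].
In Python, from station import bot, command_gripper, vision, read_time, read_joint_pos, read_joint_vel, read_effort, read_position, read_tcp_rot, read_force, read_moment, read_grip_width, read_finger_force gives the robot as it stands. Calls block until the motion is done:
- bot.goto(position, orientation): joint-space move of the TCP to a pose.
- bot.line_to(position, orientation=None, speed=150): straight line of the TCP; orientation=None keeps the orientation; speed is the mean speed in mm/s.
- bot.movej(angles): joint-space move.
- command_gripper(opening, strength=None): finger opening in mm; strength is the grip in N (None keeps the last); returns when the fingers have stopped.
- bot.pause(seconds).
- bot.ik(position, orientation): joint angles nearest the present ones, or None.
- vision.snapshot(name): name is "scene" or "side" or "wrist"; returns the picture (480x640x3 uint8, blue, green, red); there is no depth.
- vision.get_calibration(name): a dict with "vertical_fov" (degrees; the focal length in pixels is half the picture's height over the tangent of half this angle, whatever the lens; pixels are square), "cx", "cy" (the principal point, pixels), "origin" and "attitude" of the camera in the world. Camera axes: x right, y up, looking along -z (the intrinsics and any distortion apply to the point x, -y, -z); pixel columns grow to the right and rows downward; lengths in mm; the calibration is good to about 2 mm. A picture is of the moment at which its call begins: read the wrist's pose just before it. get_calibration takes no time and is no camera call; for the wrist camera it gives the pose at the moment of the call.
A pose or a line that the arm cannot do raises bot.Unreachable and nothing moves.
- bot.hand_in(): hands the job in; it is judged then, once.
Readings, each from a call of its own:
- read_time(): time.
- read_joint_pos(): joint angles.
- read_joint_vel(): joint speeds.
- read_effort(): joint torques, N m.
- read_position(): TCP position.
- read_tcp_rot(): TCP orientation.
- read_force(): force on the tool from outside, world axes, zero at the start.
- read_moment(): the same for the moment, N m.
- read_grip_width(): finger opening in mm.
- read_finger_force(): force on a finger pad.
Only numpy, scipy, OpenCV 4.12 (cv2) and the standard library are available. Lean on these libraries where they do the work, as an engineer would, in place of code of your own. Each camera call takes 0.05 s, during which the arm holds its last target. There are 200 camera calls.

TASK

Take the stack of three storage tins apart and stand each tin upright in the middle of the coaster of its own colour; the stack has been left on a coaster that belongs to one of the upper two tins, so set that tin aside for a while, for instance on the cork trivet, until its coaster is free. Set the tins down gently, never dropping or tipping one, and leave the candle and the small green salt bowl where they are.

Things in the scene. Friction and masses are not known exactly. Their poses are not given: they have to be found in the camera images.
- tin_red: loose red storage tin with a flat fixed lid of the same colour, a plain upright cylinder 40 mm across and 42 mm tall, about 0.13 kg, with two thin brass lines; at the start the top of the stack, on the yellow tin. Origin: centre of its underside, z along its axis, up. It belongs on the red coaster
- tin_yellow: loose yellow storage tin with a flat fixed lid of the same colour, a plain upright cylinder 54 mm across and 50 mm tall, about 0.2 kg, with two thin brass lines; at the start the middle of the stack, on the blue tin. Origin: centre of its underside, z along its axis, up. It belongs on the yellow coaster
- tin_blue: loose blue storage tin with a flat fixed lid of the same colour, a plain upright cylinder 68 mm across and 62 mm tall, about 0.3 kg, with two thin brass lines; at the start the bottom of the stack, standing on the red or on the yellow coaster. Origin: centre of its underside, z along its axis, up. It belongs on the blue coaster
- coaster_red: fixed flat ceramic coaster, a red disc 100 mm across and 8 mm thick, no rim, lying level on the worktop; home of the red tin. Origin: centre of its underside, z up
- coaster_yellow: fixed flat ceramic coaster, a yellow disc 100 mm across and 8 mm thick, no rim, lying level on the worktop; home of the yellow tin. Origin: centre of its underside, z up
- coaster_blue: fixed flat ceramic coaster, a blue disc 100 mm across and 8 mm thick, no rim, lying level on the worktop; home of the blue tin. Origin: centre of its underside, z up
- trivet: fixed square cork trivet, 110 x 110 mm, 8 mm thick, empty: a free place to set a tin aside. Origin: centre of its underside, z up
- candle: loose bystander among the coasters: candle in an amber glass, 60 mm across, 62 mm tall to the wick. Origin: centre of its underside
- salt_bowl: loose bystander among the coasters: small empty green ceramic bowl, 60 mm across, 36 mm tall. Origin: centre of its underside
Mind the look-alikes: they are no part of the job. What is shaped like the coaster_yellow but turquoise is not meant.

How it is judged:
By the outcome, as a careful person would: the job done as asked, in the order asked, and still so for the second after the job is handed in, with the robot touching nothing.
It also fails if it takes over 120 s, if anything falls off the work surface, if the arm or the gripper's body presses on something with over 40 N, if the wrist force passes 120 N, or if a joint passes its speed limit or range.

## Working session

There is one attempt and no reset: what is moved stays moved. The work goes in short steps, each a Python script; the robot and the scene stay as the last script left them, time stands still between calls to the robot, and variables do not carry over. Pictures are saved under pics/ and viewed, at most 14 in all, crops included, and the job is handed in when it is done.

```bash
mkdir -p pics; ls; python3 - <<'E'
from station import *
import cv2
for n in ("scene","side"):
    cv2.imwrite(f"pics/{n}0.png",vision.snapshot(n)); print(n,vision.get_calibration(n))
print(vision.get_calibration("wrist"),read_position(),read_tcp_rot(),read_time())
E
```

```text
pics
scene {'vertical_fov': 48.375182701287855, 'cx': 326.7317968595791, 'cy': 242.5210695491159, 'origin': array([ 965.68872805,  583.55739872, 1108.26313419]), 'attitude': array([0.24810969, 0.07283455, 0.28265501, 0.92371146])}
side {'vertical_fov': 42.727648898868225, 'cx': 316.66239702021244, 'cy': 234.503419167427, 'origin': array([  67.97552585,  769.88064353, 1041.54339574]), 'attitude': array([-0.28707138, -0.12305778,  0.36267084,  0.87801861])}
{'vertical_fov': 66.35979863978025, 'cx': 321.0355320896597, 'cy': 237.3716438122864, 'origin': array([ 221.40695421, -615.71568337,  383.00247453]), 'attitude': array([ 0.77731556, -0.10646395,  0.08517056, -0.61415952])} [ 149.7734928  -632.00130809  221.56985075] [-8.43683436e-04  9.93234818e-01  1.16120037e-01 -1.44089297e-04] 0.1
```

View pics/scene0.png

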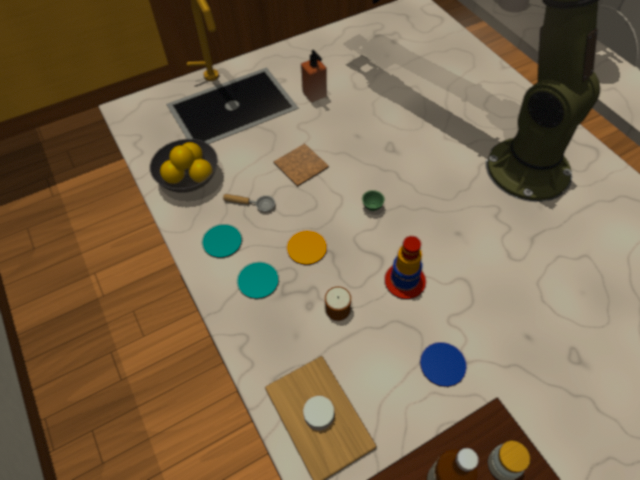

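View pics/side0.png

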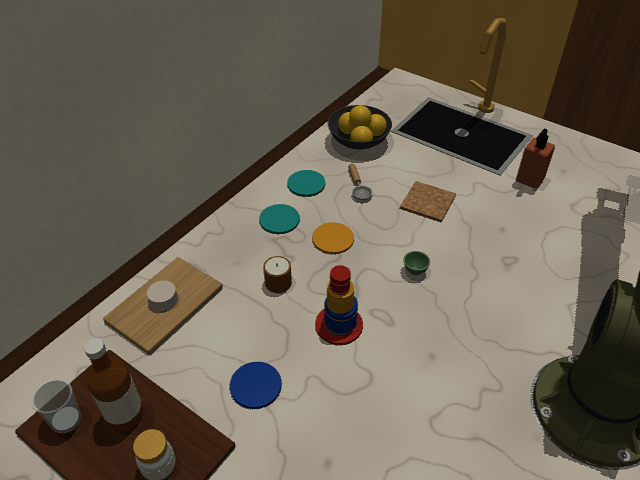

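The stack stands on the red coaster: scene (407,270), side (340,305). Yellow coaster: scene (307,247), side (333,238). Blue coaster: scene (443,364), side (256,385). Trivet: scene (301,165), side (428,201). The candle is at scene (338,303) and the salt bowl at scene (373,202). So red goes to the trivet first.

```bash
cat > h.py <<'E'
import numpy as np, cv2
from scipy.spatial.transform import Rotation as R
from station import *
def ray(c,u,v):
    f=240/np.tan(np.radians(c["vertical_fov"]/2))
    d=np.array([(u-c["cx"])/f,-(v-c["cy"])/f,-1.])
    return R.from_quat(np.roll(c["attitude"],-1)).apply(d)
def cast(c,u,v,z):
    d=ray(c,u,v); o=np.array(c["origin"]); return (o+d*(z-o[2])/d[2])
HSV={"red":[(0,150,70),(7,255,255)],"yellow":[(10,170,120),(25,255,255)],"blue":[(105,150,50),(130,255,255)],
 "cork":[(5,80,60),(20,190,220)],"green":[(55,60,30),(82,255,200)],"amber":[(3,120,20),(18,255,150)]}
def blob(img,col,box=None):
    """mask of the colour, limited to box (u0,v0,u1,v1), biggest component as contour"""
    m=cv2.inRange(cv2.cvtColor(img,cv2.COLOR_BGR2HSV),*map(np.array,HSV[col]))
    if col=="red": m|=cv2.inRange(cv2.cvtColor(img,cv2.COLOR_BGR2HSV),np.array((174,150,70)),np.array((180,255,255)))
    if box:
        k=np.zeros_like(m); k[box[1]:box[3],box[0]:box[2]]=255; m&=k
    cs,_=cv2.findContours(m,cv2.RETR_EXTERNAL,cv2.CHAIN_APPROX_NONE)
    return max(cs,key=cv2.contourArea)
def planefit(c,cnt,z):
    """contour cast on plane z -> min enclosing/ellipse circle centre and diameters"""
    p=np.array([cast(c,u,v,z)[:2] for u,v in cnt[:,0,:]],np.float32)
    (x,y),ax,_=cv2.fitEllipse(p); return np.round([x,y,*ax],1)
E
python3 - <<'E'
from h import *
B={"scene":{"yellow":(280,225,335,270),"blue":(415,335,470,395),"cork":(270,140,332,190),"green":(355,185,392,218),"amber":(318,280,358,325)},
"side":{"yellow":(305,215,360,258),"blue":(225,355,288,412),"cork":(395,175,462,225),"green":(395,245,435,283),"amber":(258,252,298,296)}}
for n in B:
    c=vision.get_calibration(n); im=cv2.imread(f"pics/{n}0.png")
    for k,b in B[n].items():
        t=blob(im,k,b); print(n,k,planefit(c,t,8 if k in("yellow","blue","cork") else 30), cv2.boundingRect(t))
    s=im[225:305,365:450] if n=="scene" else im[255:350,300:385]
    cv2.imwrite(f"pics/st_{n}.png",cv2.resize(s,None,fx=6,fy=6,interpolation=cv2.INTER_CUBIC))
E
python3 -c "
import cv2,numpy as np
a=cv2.imread('pics/st_scene.png');b=cv2.imread('pics/st_side.png')
h=max(a.shape[0],b.shape[0]);a=cv2.copyMakeBorder(a,0,h-a.shape[0],0,0,0)
o=np.hstack([a,b]);print(o.shape);cv2.imwrite('pics/st.png',cv2.resize(o,(0,0),fx=.75,fy=.75))"
```

```text
scene yellow [651.  -75.5  94.6  96.2] (287, 231, 39, 33)
scene blue [542.2 336.5  92.2  93.4] (421, 343, 45, 43)
scene cork [ 532.9 -323.5  128.6  132.3] (274, 144, 55, 42)
scene green [ 440.5 -102.3   47.1   55.4] (364, 192, 19, 18)
scene amber [678.  120.7  49.5  52.7] (326, 302, 24, 18)
side yellow [653.5 -75.1  95.1  95.7] (313, 223, 41, 29)
side blue [544.1 336.5  96.1  97. ] (230, 362, 51, 45)
side cork [ 535.9 -323.6  124.2  133.6] (400, 181, 56, 39)
side green [ 444.6 -101.6   54.4   69.8] (404, 251, 26, 24)
side amber [674.6 106.3  58.4 112.4] (264, 256, 28, 37)
(570, 1020, 3)
```

View pics/st.png

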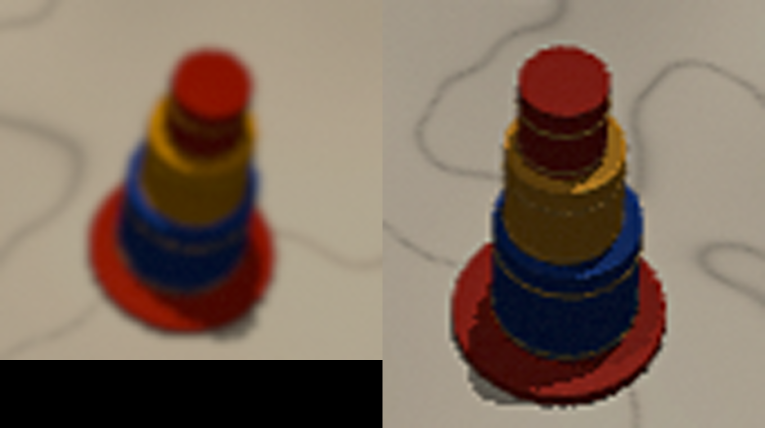

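Both views agree to 2–4 mm on the coasters and trivet. The crop shows the red lid centred near scene (412,243.5) and side (340,273). The tins are stacked almost, but not exactly, concentrically. I'll triangulate the lid, then look from above with the wrist camera.

```bash
cat >> h.py <<'E'
def quat(yaw):  # tool down, fingers closing along world direction yaw+90deg
    return np.array([0,np.cos(yaw/2),np.sin(yaw/2),0])
def lid(img,c,col,box,z,thr):
    v=cv2.GaussianBlur(img,(3,3),0).max(2); m=((v>thr)*255).astype(np.uint8)
    h=cv2.cvtColor(img,cv2.COLOR_BGR2HSV); 
    lo,hi=HSV[col]; m&=cv2.inRange(h,np.array(lo),np.array(hi))|(cv2.inRange(h,np.array((174,150,70)),np.array((180,255,255))) if col=="red" else 0)
    k=np.zeros_like(m); k[box[1]:box[3],box[0]:box[2]]=255; m&=k
    cs,_=cv2.findContours(m,cv2.RETR_EXTERNAL,cv2.CHAIN_APPROX_NONE)
    return planefit(c,max(cs,key=cv2.contourArea),z)
E
python3 - <<'E'
from h import *
P=[]
for n,b,t in (("scene",(395,230,430,258),125),("side",(325,262,360,285),100)):
    c=vision.get_calibration(n); im=cv2.imread(f"pics/{n}0.png")
    r=lid(im,c,"red",b,162,t); P.append(r[:2]); print(n,r)
p=np.mean(P,0); print(p)
# wrist camera offset in the tool frame
c=vision.get_calibration("wrist"); Rt=R.from_quat(np.roll(read_tcp_rot(),-1))
print("cam in tool",Rt.inv().apply(c["origin"]-read_position()), "view dir",Rt.inv().apply(ray(c,c["cx"],c["cy"])))
for yaw in np.radians([-90,-45,0,45,90,135,180]):
    print(np.degrees(yaw),[bot.ik([x,y,z],quat(yaw)) is not None for x,y,z in ((*p,330),(*p,143),(*p,35),(534,-323,60),(652,-75,50),(543,336,40))])
E
```

```text
scene [495.7 120.3  31.5  34.7]
side [499.4 121.4  35.   35.8]
[497.55 120.85]
cam in tool [  73.44368237    0.40122575 -161.44017754] view dir [-2.70042903e-01  1.91614427e-04  9.62848271e-01]
-90.0 [False, True, True, True, True, True]
-45.0 [True, True, True, True, True, True]
0.0 [True, True, True, True, True, True]
45.0 [True, True, True, True, True, True]
90.0 [True, True, True, True, True, True]
135.0 [True, True, True, True, True, True]
180.0 [True, True, True, True, True, True]
```

```bash
python3 - <<'E'
from h import *
for i,yaw in enumerate((0,np.pi)):
    dx=-30 if yaw==0 else 30
    q=quat(yaw)
    if i==1 and bot.ik([500+dx,121,300],q) is None: print("no");break
    bot.goto([500+dx,121,300],q); bot.pause(.3)
    c=vision.get_calibration("wrist"); im=vision.snapshot("wrist"); cv2.imwrite(f"pics/w{i}.png",im)
    np.save(f"pics/w{i}.npy",c,allow_pickle=True); print(read_position(),read_time(),c["origin"],c["attitude"])
a=np.hstack([cv2.imread("pics/w0.png"),cv2.imread("pics/w1.png")]);cv2.imwrite("pics/w01.png",cv2.resize(a,(800,300)))
E
```

```text
[470.069425   120.86326617 299.98523456] 3.3417 [543.6232918  120.24270133 461.40188571] [-0.70049287  0.09639663 -0.09639169  0.70051843]
[529.96718879 121.00882325 299.99234287] 6.2083 [455.85219541 120.53774707 461.44964633] [ 0.70039938 -0.09629544 -0.09618409  0.70065435]
```

View pics/w01.png

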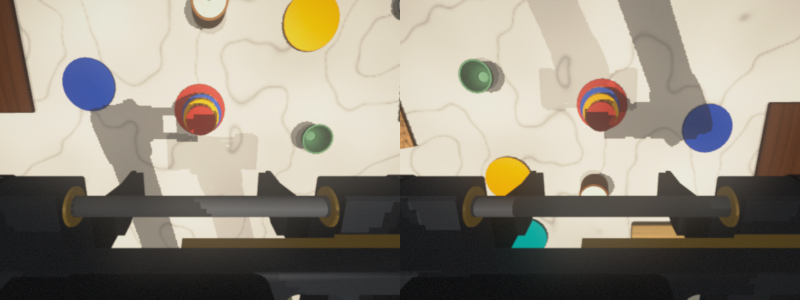

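Both wrist views show the whole stack: w0 about (320,190), w1 about (960−640,170). The blue coaster is also clear in both, and the yellow one is clear in w0 at (497,37). Next I'll zoom in on the stack.

```bash
python3 - <<'E'
from h import *
S=[]
for i,b in ((0,(95,85,190,185)),(1,(445,155,540,250))):
    im=cv2.imread(f"pics/w{i}.png"); c=np.load(f"pics/w{i}.npy",allow_pickle=True).item()
    print(i,"blue",planefit(c,blob(im,"blue",b),8))
    if i==0:
        t=blob(im,"yellow",(440,0,560,90));t=t[t[:,0,1]>1]; print("yellow",planefit(c,t.reshape(-1,1,2),8))
    v0=115
    S.append(cv2.resize(im[v0:v0+110,270:370],None,fx=4,fy=4,interpolation=cv2.INTER_CUBIC))
cv2.imwrite("pics/ws.png",np.hstack(S))
E
```

```text
0 blue [531.3 333.1  64.6  84.4]
yellow [651.4 -75.8  96.8  97.7]
1 blue [539.4 336.4  56.5  65.1]
```

View pics/ws.png

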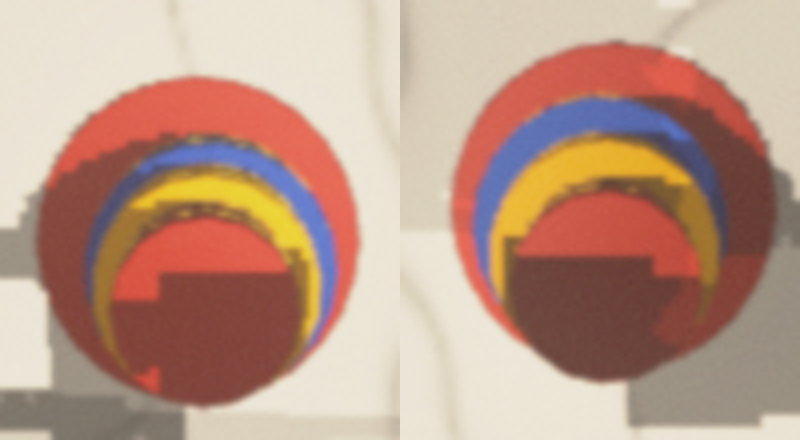

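```bash
python3 - <<'E'
from h import *
from scipy.optimize import least_squares
def circ(p,r): return least_squares(lambda q:np.hypot(p[:,0]-q[0],p[:,1]-q[1])-q[2],[*p.mean(0),r],loss="soft_l1").x.round(1)
for i,b,l in ((0,(90,80,195,190),(321.4,192.6)),(1,(435,150,550,255),(320.9,186.4))):
    im=cv2.imread(f"pics/w{i}.png"); c=np.load(f"pics/w{i}.npy",allow_pickle=True).item()
    print(i,"lid",cast(c,*l,162).round(1))
    h=cv2.cvtColor(im,cv2.COLOR_BGR2HSV)
    m=((h[...,1]>105)*255).astype(np.uint8)
    for nm,bb in (("blue",b),("red",(270,115,370,225))):
        k=np.zeros_like(m);k[bb[1]:bb[3],bb[0]:bb[2]]=255
        t=max(cv2.findContours(m&k,0,1)[0],key=cv2.contourArea)[:,0,:]
        if nm=="red": t=t[t[:,1]<115+(60 if i==0 else 52)]
        p=np.array([cast(c,u,v,8)[:2] for u,v in t]); print(nm,circ(p,50))
E
```

```text
0 lid [497.7 119.9 162. ]
blue [542.5 333.8  47.9]
red [475.5 122.9  52.6]
1 lid [496.5 120.4 162. ]
blue [545.8 338.5  43. ]
red [494.1 122.7  48.1]
```

```bash
cat >> h.py <<'E'
def pick(x,y,ztcp,yaw,open_,strength,lift):
    q=quat(yaw); bot.goto([x,y,max(ztcp+70,read_position()[2]) if False else lift],q); command_gripper(open_)
    bot.line_to([x,y,ztcp],q,speed=100); command_gripper(0,strength); bot.pause(.2)
    print("width",read_grip_width(),"ff",read_finger_force(),"pos",read_position())
    bot.line_to([x,y,ztcp+8],speed=40); bot.line_to([x,y,lift],speed=150); print("width",read_grip_width(),read_time())
def lower(x,y,ztcp,open_,lift):
    """go down to contact near ztcp, release, retreat"""
    bot.line_to([x,y,ztcp+15],speed=120); bot.line_to([x,y,ztcp+3],speed=30); bot.pause(.3)
    f0=np.mean([read_force()[2] for _ in range(5)]); z=ztcp+3
    while z>ztcp-3:
        z-=.5; bot.line_to([x,y,z],speed=10); bot.pause(.05); f=np.mean([read_force()[2] for _ in range(3)])
        if abs(f-f0)>1.2: break
    print("contact cmd",z-ztcp,"f",f0,f,"width",read_grip_width())
    command_gripper(open_); bot.pause(.2); bot.line_to([x,y,z+10],speed=40); bot.line_to([x,y,lift],speed=150); print(read_position(),read_time())
E
python3 - <<'E'
from h import *
print([ (y,np.round(bot.ik([497,120,200],quat(y)),2)) for y in (0,np.pi)])
pick(497.2,120.2,128,np.pi,60,15,240)
cv2.imwrite("pics/a1.png",vision.snapshot("side"))
im=vision.snapshot("side");cv2.imwrite("pics/a1.png",im[200:360,240:440])
E
```

```text
[(0, array([-1.31,  0.03,  1.05,  1.85, -0.03,  1.28, -1.82])), (3.141592653589793, array([ 0.83,  0.17, -1.21,  1.79,  0.16,  1.29,  1.16]))]
width 39.42179775626635 ff 14.999944581650198 pos [497.37481337 120.27043013 128.19579569]
width 39.13701848973856 10.525
```

View pics/a1.png

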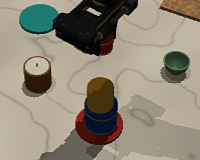

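The red tin is in the grip (39 mm wide), and yellow and blue stayed put. I'll set it on the trivet, then look at the remaining stack.

```bash
python3 - <<'E'
from h import *
bot.goto([534.5,-323.5,150],quat(np.pi)); lower(534.5,-323.5,16,60,150)
bot.goto([530,121,250],quat(np.pi)); bot.pause(.3)
c=vision.get_calibration("wrist"); im=vision.snapshot("wrist"); np.save("pics/w2.npy",c,allow_pickle=True); cv2.imwrite("pics/w2.png",im)
cv2.imwrite("pics/w2c.png",cv2.resize(im[80:280,220:420],None,fx=3,fy=3,interpolation=cv2.INTER_CUBIC)); print(read_time())
s=vision.snapshot("side"); cv2.imwrite("pics/s2.png",s)
E
```

```text
contact cmd 0.0 f -1.6177571731084506 1.3706660203328702 width 39.198260778548374
[ 533.80023915 -323.46085878  148.92989666] 18.3417
20.3583
```

View pics/w2c.png

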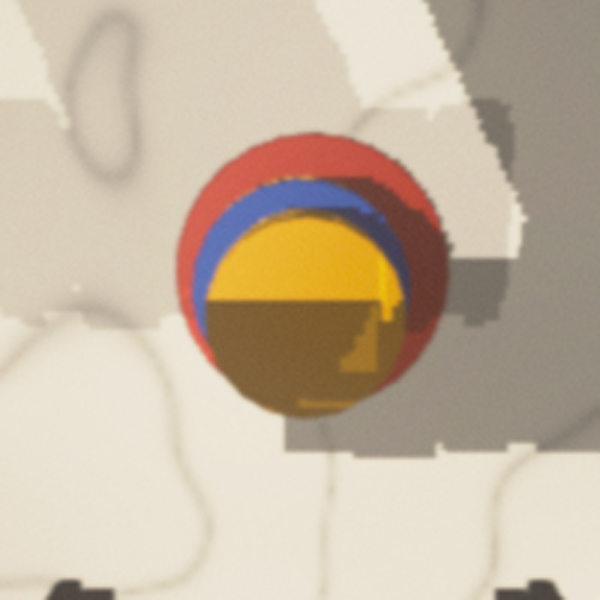

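The yellow lid spans x 206–407 and y 216–418 in the crop, so its centre in the picture is about (321.8,185.3). I'll cast that onto z=120, pick the tin and place it on the yellow coaster at about (652,−75.5).

```bash
python3 - <<'E'
from h import *
c=np.load("pics/w2.npy",allow_pickle=True).item(); p=cast(c,321.8,185.3,120); r=201/3*np.linalg.norm(p-c["origin"])/367
print(p,"diam~",r)
assert abs(p[0]-497)<6 and abs(p[1]-120)<6
pick(p[0],p[1],83,np.pi,75,20,170)
bot.goto([652,-75.5,150],quat(np.pi)); bot.pause(.3)
c=vision.get_calibration("wrist"); im=vision.snapshot("wrist"); np.save("pics/w3.npy",c,allow_pickle=True); cv2.imwrite("pics/w3.png",im)
print(read_position())
E
```

```text
[494.71751898 120.55203034 120.        ] diam~ 53.64559144128341
width 53.751013002140006 ff 19.998676890973 pos [494.91487912 120.50388809  83.22518745]
width 53.470615412091085 24.2167
[651.89929565 -74.8674188  150.60394063]
```

View pics/w3.png

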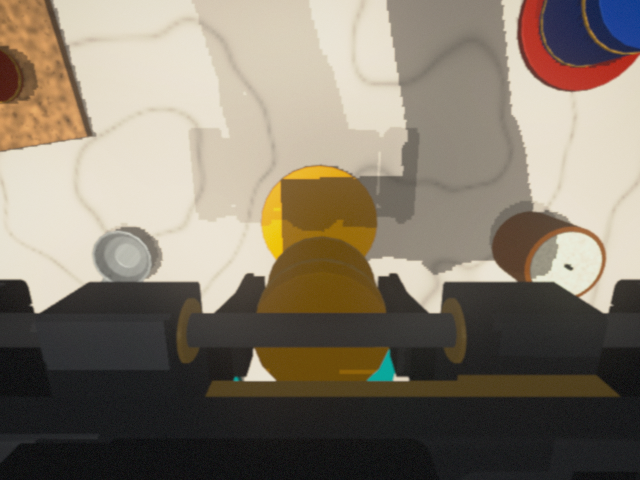

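```bash
python3 - <<'E'
from h import *
c=np.load("pics/w3.npy",allow_pickle=True).item()
y=cast(c,319.7,220,8)[1]; x=cast(c,320,165.2,8)[0]+50; print(x,y, cast(c,377.5,220,8)-cast(c,262,220,8))
x=float(np.clip(x,650.5,653.5));y=float(np.clip(y,-77,-74))
lower(x,y,21,75,150)
bot.goto([530,121,220],quat(np.pi)); bot.pause(.3)
c=vision.get_calibration("wrist"); im=vision.snapshot("wrist"); np.save("pics/w4.npy",c,allow_pickle=True); cv2.imwrite("pics/w4.png",im)
cv2.imwrite("pics/w4c.png",cv2.resize(im[60:260,220:420],None,fx=3,fy=3,interpolation=cv2.INTER_CUBIC)); print(read_time())
E
```

```text
651.9031617500848 -76.2413397678006 [-0.21637053 98.11200748  0.        ]
contact cmd 0.0 f -2.1923668357769475 0.7230711627203662 width 53.634893596812354
[651.20872691 -76.47012019 148.8788259 ] 31.55
32.8583
```

View pics/w4c.png

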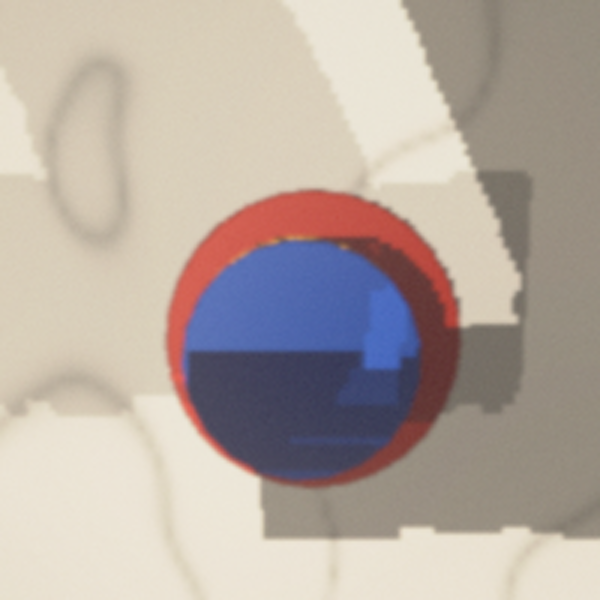

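The blue lid is centred at crop (302.5,360), which is picture (320.5,179.7). The red coaster is centred at crop (314,338), which is picture (324.3,172.3).

```bash
python3 - <<'E'
from h import *
c=np.load("pics/w4.npy",allow_pickle=True).item(); p=cast(c,320.5,179.7,70); print(p,"redcoaster",cast(c,324.3,172.3,8))
print("diam",237/3*np.linalg.norm(p-c["origin"])/367)
assert abs(p[0]-497)<8 and abs(p[1]-120)<6
pick(p[0],p[1],30,np.pi,87,25,150)
bot.goto([543,336,150],quat(np.pi)); bot.pause(.3)
c=vision.get_calibration("wrist"); im=vision.snapshot("wrist"); np.save("pics/w5.npy",c,allow_pickle=True); cv2.imwrite("pics/w5.png",im)
print(read_position())
E
```

```text
[492.83859176 119.32318091  70.        ] redcoaster [492.69372021 123.10479038   8.        ]
diam 67.434661942754
width 67.4649827710291 ff 25.00010839663446 pos [493.00728997 119.32531147  30.18883405]
width 67.57863157413111 37.125
[543.625086  334.7757405 150.2768809]
```

View pics/w5.png

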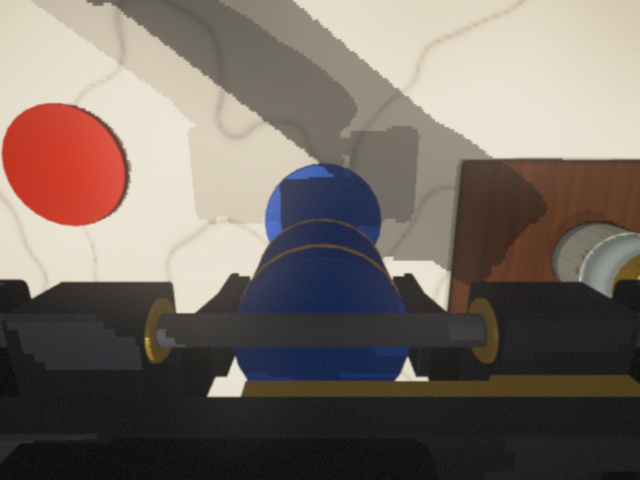

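```bash
python3 - <<'E'
from h import *
c=np.load("pics/w5.npy",allow_pickle=True).item(); s=vision.get_calibration("side")
print("blue coaster",cast(c,320,163.5,8)[0]+50,cast(c,323.3,220,8)[1],"tray edge",cast(c,461,200,15),"jar left",cast(c,556,245,15))
print("side: jar cap left",cast(s,134,440,90),"bottle",cast(s,138,400,15),"tray corner",cast(s,234,445,15))
t=blob(cv2.imread("pics/w5.png"),"red",(0,95,128,235)); print("red coaster",planefit(c,t,8))
E
```

```text
blue coaster 542.3857865587463 335.8258567639192 tray edge [521.34952909 448.13377027  15.        ] jar left [559.84852385 532.15866982  15.        ]
side: jar cap left [598.7016235  569.78694099  90.        ] bottle [694.99837049 495.69807109  15.        ] tray corner [490.61142271 455.97984131  15.        ]
red coaster [494.6 124.4  96.8  97.5]
```

The tray and jar are clear of the gripper. I'll lower blue, then look at the red tin on the trivet.

```bash
python3 - <<'E'
from h import *
lower(542.5,336,30,87,150)
bot.goto([564,-323.5,200],quat(np.pi)); bot.pause(.3)
c=vision.get_calibration("wrist"); im=vision.snapshot("wrist"); np.save("pics/w6.npy",c,allow_pickle=True); cv2.imwrite("pics/w6.png",im)
cv2.imwrite("pics/w6c.png",cv2.resize(im[60:260,220:420],None,fx=3,fy=3,interpolation=cv2.INTER_CUBIC)); print(read_time())
E
```

```text
contact cmd 0.0 f -4.036904059116137 -1.829199293436969 width 67.71215522859609
[542.10767634 335.43252361 148.96098815] 44.1917
46.9
```

View pics/w6c.png

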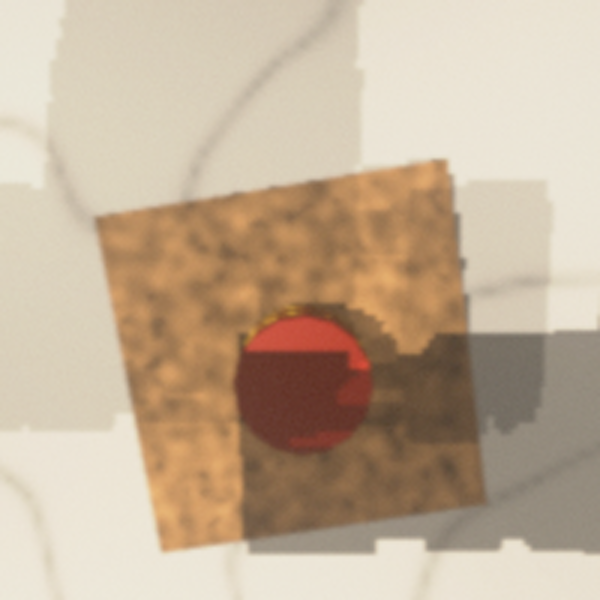

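The red lid is centred at crop (304,385), which is picture (321,188), with its top at z=50. I'll pick it and bring it above the red coaster.

```bash
python3 - <<'E'
from h import *
c=np.load("pics/w6.npy",allow_pickle=True).item(); p=cast(c,321,188,50); print(p,"diam",138/3*np.linalg.norm(p-c["origin"])/367)
assert abs(p[0]-534.5)<6 and abs(p[1]+323.5)<6
pick(p[0],p[1],16,np.pi,60,15,150)
bot.goto([494,123.2,150],quat(np.pi)); bot.pause(.3)
c=vision.get_calibration("wrist"); im=vision.snapshot("wrist"); np.save("pics/w7.npy",c,allow_pickle=True); cv2.imwrite("pics/w7.png",im)
cv2.imwrite("pics/w7c.png",cv2.resize(im[130:290,240:400],None,fx=3,fy=3,interpolation=cv2.INTER_CUBIC)); print(read_position())
E
```

```text
[ 533.75743988 -323.62216219   50.        ] diam 39.41937408628872
width 39.50467285519844 ff 14.999970614444464 pos [ 533.83015733 -323.68200283   16.17787276]
width 39.458889210670435 51.55
[494.14692347 122.83948082 149.93016731]
```

View pics/w7c.png

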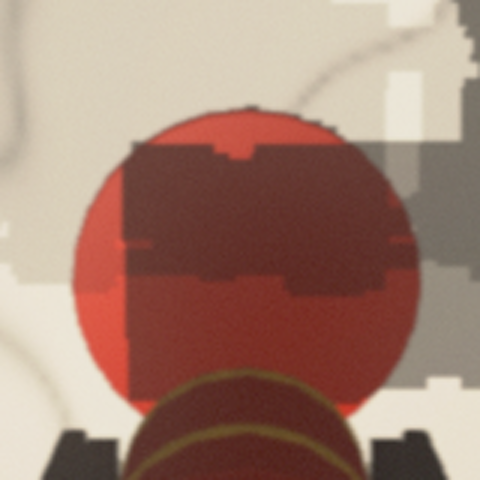

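```bash
python3 - <<'E'
from h import *
c=np.load("pics/w7.npy",allow_pickle=True).item()
x=cast(c,322,165.7,8)[0]+50; y=cast(c,321.8,222,8)[1]; print(x,y)
x=float(np.clip(x,492.5,495.5)); y=float(np.clip(y,121.5,124.5))
lower(x,y,16,60,200)
bot.goto([530,-300,300],quat(np.pi)); bot.pause(.5)
a=vision.snapshot("scene");b=vision.snapshot("side");cv2.imwrite("pics/f_scene.png",a);cv2.imwrite("pics/f_side.png",b)
cv2.imwrite("pics/f.png",np.hstack([cv2.resize(a[180:400,270:490],(400,400)),cv2.resize(b[200:420,220:440],(400,400))])); print(read_time())
E
```

```text
494.44813714154856 122.86830676133243
contact cmd 0.0 f -1.5993827435407282 0.38581632230156854 width 39.44976448783528
[493.80222482 122.71204186 199.0813526 ] 59.925
62.125
```

View pics/f.png

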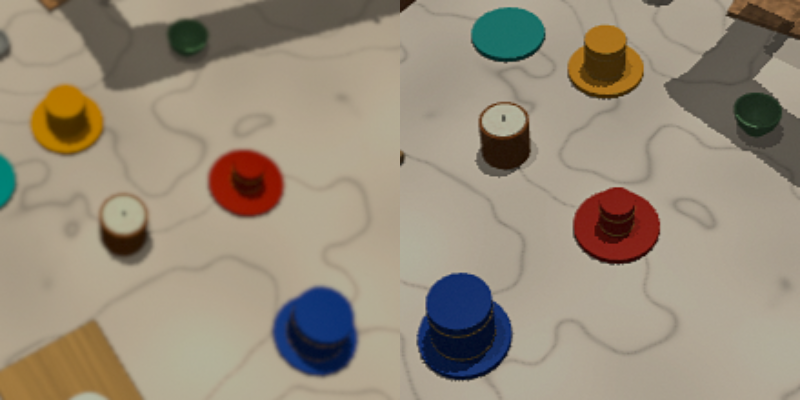

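All three tins stand centred on their own coasters, and the candle and salt bowl haven't moved.

```bash
python3 -c "
from station import bot; print(bot.hand_in())"
```

```text
the job is handed in; nothing more can be done
None
```

The job is handed in: in the last pictures each tin stood upright in the middle of its own coaster, the candle and salt bowl had not visibly moved, and about 62 s of the 120 s were used.

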